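# Load a leaf drill jig and clamp it shut

## Task

Get the hinge-plate drill jig ready for drilling: lay the brass blank down in the nest between the locating dowels so that it rests flat on the pads, shut the hinged leaf down flat onto it, then throw the toggle clamp's handle all the way over so that it locks and the clamp holds the leaf down. Do not disturb the brush, the burnisher or the cutters lying nearby.

Things in the scene. Friction and masses are not known exactly. Their poses are not given: they have to be found in the camera images.
- blank: Loose brass hinge-plate blank, a plain flat bar 50 (x) x 100 (y) x 12 mm (z), about 0.5 kg, lying flat on the desk. Origin: centre of its underside; its long side is its y axis. Both ends are alike, so a half turn makes no difference.
- jig: Leaf drill jig, fixed to the desk: base plate 104 (x) x 256 (y, from -154 to +102) x 12 mm, the nest in its middle, the leaf's hinge towards +y, the toggle clamp towards -y. Origin: on the desk under the nest's centre; x across, y along the jig, z up. On it, 8 bullet-nosed dowels 10 mm thick, at x +-31, y +-38 and x +-13, y +-56 mm, surround the blank.
- nest (a point): Centre of the nest, 22 mm above the desk, on top of two rest pads (40 x 22 mm, at y +-34 mm, 10 mm above the base plate). The seated blank's origin lies here, its long side along the jig's y. The dowels leave 1 mm on every side; their tops, tapered over 4.5 mm, stand 10 mm above this point, 2 mm below the seated blank's top. The blank's long sides are open for fingers from y -30 to +30 mm.
- leaf (a joint): Angle of the hinged leaf, rad: 0 = shut, flat on the seated blank (-0.04 at most in an empty nest); grows as its free end is lifted up and over towards the jig's +y end, to 1.95. It starts open, a little past upright (1.57). Its stiff hinge (about 0.25 N m) holds it wherever it is left; pushing it takes 2 to 5 N at point leaf_push.
- drill_plate: The leaf's aluminium plate, moving with the leaf, 72 (x) x 124 (y) x 10 mm. Origin on the hinge axis; it extends to its -y, from -12 to -136 mm, then a 30 mm wide thumb tab to -143 mm. z: normal of its outer face (upper when shut), 5 mm from the origin. 4 drill bushes at x +-14, y -46 and -106 mm stand 3 mm proud; a clamp button (18 mm wide, 2 mm proud) at x 0, y -123 mm.
- leaf_push (a point): Point on the leaf's outer face, 100 mm from the hinge axis, on its middle line between two bushes: push about here to shut it. Same axes as drill_plate. With the leaf shut it is 44 mm above the desk, 24 mm from the nest's centre towards the clamp.
- leaf_hinge (a point): Middle of the leaf's hinge axis, which runs along the jig's x: 76 mm from the nest's centre towards +y, 39 mm above the desk.
- clamp_handle (a joint): Angle of the clamp's handle, rad: 0 = open, handle upright, clamp bar raised; 1.616 = clamped, handle level, pointing to the jig's -y, on its stop just past dead centre (1.536), where it stays locked. It moves easily (under 5 N at the grip); near the end its sprung rubber tip presses the leaf on the blank with about 14 N. The bar comes down on the leaf's free end, so the leaf must be shut first.
- handle_grip (a point): Middle of the handle's round black rubber grip (17 mm in diameter, from 48 to 112 mm from the pivot), 85 mm from the handle's pivot. It turns with the handle, about 107 mm above the desk at the start, 24 mm when clamped.
- handle_pivot (a point): Middle of the handle's pivot, which runs along the jig's x: 124 mm from the nest's centre towards the jig's -y, 24 mm above the desk. The handle turns from upright (0.045 rad past it, away from the nest) outward and down to the jig's -y. The raised bar's end, 95 to 120 mm above the desk, comes to within 15 mm of the upright handle, whose top is at 136 mm: push it there.
- brass_brush: Bystander: wooden hand brush with brass bristles, 22 x 151 x 32 mm, lying on the desk beyond the jig. Origin: centre of its underside.
- burnisher: Bystander: burnisher with a wooden handle, 28 x 166 x 28 mm, lying on the desk beyond the jig. Origin: centre of its underside.
- flush_cutters: Bystander: cutters with red grips, 38 x 122 x 10 mm, lying on the desk at the left. Origin: centre of its underside.
Mind the look-alikes: they are no part of the job. Several things have the shape of the blank; the one meant has the colours described above.

How it is judged:
By the outcome, as a careful person would: the job done as asked, in the order asked, and still so for the second after the job is handed in, with the robot touching nothing.
It also fails if it takes over 67 s, if anything falls off the work surface, if the arm or the gripper's body presses on something with over 40 N, if the wrist force passes 120 N, or if a joint passes its speed limit or range.

## Robot

A 7-joint arm with a two-finger parallel gripper is mounted at the origin on a cart in front of the work surface, level with it; the furniture and walls round the work are solid. World frame = base frame: x ahead of the robot, y to its left, z up, the work surface at z = 0. Lengths are in m, angles in rad, forces in N, time in s.
With the tool pointing down it reaches from about 0.425 to 0.875 m from the base axis. Payload 4.7 kg.
Tool frame: the origin (TCP) lies at the very end of the fingers, on their centre line; the grasp point (between the pads) lies 19 mm behind it (r.grip_depth is the distance from the TCP to the grasp point, in m); z points along the fingers, y is the line along which they close (so a half turn about z gives the same grasp; the last joint's range is limited). The gripper opens to 87 mm and grips with 3 to 60 N. Pads are 19 mm wide; open, the fingers measure 117 mm over their backs; the gripper's body (75 mm by 190 mm) begins 51 mm behind the grasp point.
Start: joints at [1.17, 0.321, -0.07, 1.45, 0.023, 1.371, -0.057], TCP at [0.262, -0.595, 0.223] pointing down, gripper open.
Joint ranges: [-2.86, 2.86], [-0.3, 2.09], [-1.38, 1.24], [0.06, 2.45], [-1.56, 4.7], [0.09, 2.05], [-2.69, 2.69]. Speed limits (rad/s): [2.57, 2.57, 3.14, 3.14, 3.14, 3.14, 3.14].

## Interface

Orientations are given as [roll, pitch, yaw] about the fixed x, y, z axes, in that order (R = Rz(yaw) Ry(pitch) Rx(roll)).
In Python, from workcell import r, optics, order gives the robot as it stands. The module is installed in compiled form; this text tells all that it offers.
- The arm moves only by the tool drive_tool, never from a script. Its argument "commands" is a list of rows, each an object of numbers: "x", "y", "z": the shift along the tool's x, y, z in mm; "yaw": the turn about the tool's z in degrees. A call has exactly 8 rows; each row is the pose to reach, as a shift and turn from the pose commanded when the call began, along the tool's axes at that moment; what a row does not reach only later rows make up. A row lasts 1/12 s, in which the tool goes at most 41.7 mm and 7.16 degrees, less where a joint would pass 70% of its speed; a pose out of reach is approached as far as the arm can. A call with a gripper value outside its range is refused whole. "claw" is the finger opening in mm, from 0 to 87, set as the call begins (left out, the last holds). The fingers move at their own pace and stop on an object; "squeeze" is the grip in N (left out, the last holds). Time passes only in rows, so rows that repeat a pose let the fingers close, or fill a call up. It gives the time, the measured TCP pose, the force, the opening and the grip force at its end, in the units of the state.
- r.observe(): the state, without advancing time (a new reading comes with each control period).
- optics.camera(name): name is "scene" or "top"; returns a dict with "pixels" (384x512x3 uint8, red, green, blue), "depth" (384x512 float32, m along the optical axis (not along the pixel's ray), 0 where there is no reading), "fov_y" (degrees; the focal length in pixels is half the picture's height over the tangent of half this angle, whatever the lens; pixels are square), "cx", "cy" (the principal point, pixels), "k1" (the pictures are not rectified: a ray, as slopes to the right and down, at radius r is drawn at 1 + k1 r^2 times it, then the intrinsics apply), "rvec" (rotation vector, rad) and "tvec" (3), from world to camera coordinates, as OpenCV has them. Camera axes: x right, y down, z forward; pixel columns grow to the right and rows downward; lengths in m; the calibration is good to about 2 mm. A picture is of the moment at which its call begins.
- order.sign_off(): hands the job in; it is judged then, once.
The state is a dict: "time": time; "q": joint angles; "joint_vel": joint speeds; "effort": joint torques, N m; "eef_pos": TCP position; "tcp_rot": TCP orientation; "force": force on the tool from outside, world axes, zero at the start; "ft_torque": the same for the moment, N m; "grip_width": finger opening in m; "grasp_force": force on a finger pad.
Only numpy, scipy, OpenCV 4.12 (cv2) and the standard library are available. Lean on these libraries where they do the work, as an engineer would, in place of code of your own. Each camera call takes 0.05 s, during which the arm holds its last target. There are 200 camera calls.

## Working session

There is one attempt and no reset: what is moved stays moved. The work goes in short steps, Python scripts to look and compute and a tool call to move; the robot and the scene stay as the last step left them, time stands still between calls to the robot, and variables do not carry over. Pictures are saved under pics/ and viewed, at most 10 in all, crops included, and the job is handed in when it is done.

Besides the shell and the picture viewer there is one more tool, called by a JSON object that holds its "op" and its "data". drive_tool: Moves the arm, as the interface text tells. Its arguments: {"type":"object","properties":{"commands":{"type":"array","items":{"type":"object","properties":{"x":{"type":"number"},"y":{"type":"number"},"z":{"type":"number"},"yaw":{"type":"number"}}}},"claw":{"type":"number"},"squeeze":{"type":"number"}},"required":["commands"]}

```bash
mkdir -p pics; cat > h.py <<'E'
import numpy as np,cv2
from workcell import r,optics,order
def cam(n):
    c=optics.camera(n);f=192/np.tan(np.radians(c['fov_y']/2))
    c['f']=f;c['R']=cv2.Rodrigues(np.array(c['rvec'],float))[0];c['t']=np.array(c['tvec'],float).ravel()
    c['K']=np.array([[f,0,c['cx']],[0,f,c['cy']],[0,0,1.]]);c['D']=np.array([c['k1'],0,0,0.]);return c
def slopes(c,uv): return cv2.undistortPoints(np.array(uv,float).reshape(-1,1,2),c['K'],c['D']).reshape(-1,2)
def plane(c,uv,z):
    s=slopes(c,uv);d=np.c_[s,np.ones(len(s))]@c['R'];o=-c['R'].T@c['t']
    return o+d*((z-o[2])/d[:,2])[:,None]
def cloud(c):
    v,u=np.mgrid[0:384,0:512];s=slopes(c,np.stack([u,v],-1).reshape(-1,2));z=c['depth'].reshape(-1,1)
    return ((np.c_[s,np.ones(len(s))]*z-c['t'])@c['R']).reshape(384,512,3)
def save(c,n,box=None,k=1):
    im=c['pixels'][:,:,::-1]
    if box: im=im[box[1]:box[3],box[0]:box[2]]
    cv2.imwrite('pics/'+n,cv2.resize(im,None,fx=k,fy=k,interpolation=cv2.INTER_CUBIC))
def proj(c,P): return cv2.projectPoints(np.array(P,float).reshape(-1,3),np.array(c['rvec'],float),c['t'],c['K'],c['D'])[0].reshape(-1,2)
E
python3 - <<'E'
from h import *
import pickle
for n in('scene','top'):
    c=cam(n);save(c,n+'0.png',k=1.5);pickle.dump(c,open(n+'0.pkl','wb'));print(n,-c['R'].T@c['t'],c['f'],c['k1'],(c['depth']>0).mean())
s=r.observe();print(s)
E
```

```text
scene [0.07360797 0.9459589  0.6111709 ] 350.7715372180152 -0.07583629713756013 0.9822133382161459
top [0.393274   0.02437346 1.18328339] 401.7109219204916 -0.11373002570478861 0.9958038330078125
{'time': 0.1, 'q': array([ 1.17005709,  0.32173828, -0.07008163,  1.45154426,  0.02261779,
        1.37079443, -0.05686805]), 'joint_vel': array([-0.000579  , -0.00160053, -0.00131159, -0.00508808,  0.00013638,
       -0.00028117, -0.00016581]), 'effort': array([-5.76100920e-04, -4.92568660e+01, -4.05913275e-01, -3.13398743e+01,
       -6.39923522e-02,  3.94335121e-02,  5.27653151e-05]), 'eef_pos': array([ 0.26172863, -0.5944426 ,  0.22158213]), 'tcp_rot': array([-3.13989863e+00,  1.11047187e-04,  4.14899556e-01]), 'force': array([ 0.01687973, -0.14660154,  0.01158009]), 'ft_torque': array([ 0.00225895, -0.0017101 ,  0.04482437]), 'grasp_force': 0.0, 'grip_width': 0.08715974191699627}
```

View pics/scene0.png

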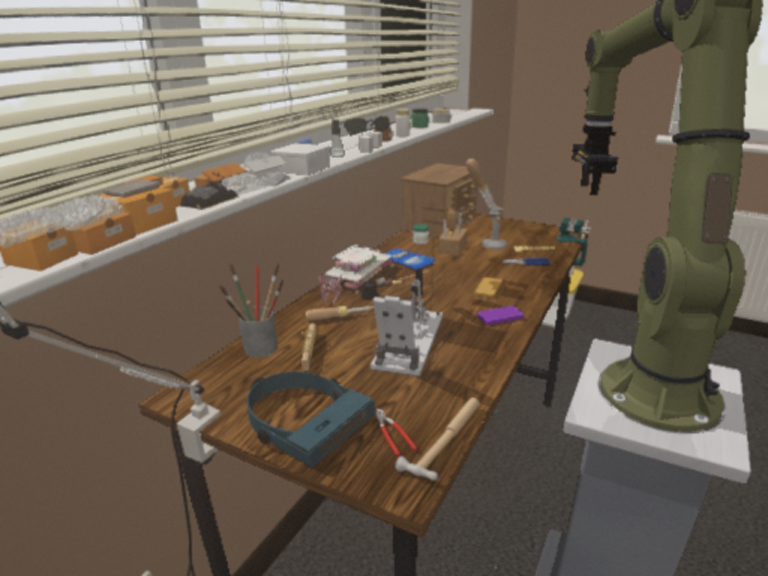

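View pics/top0.png

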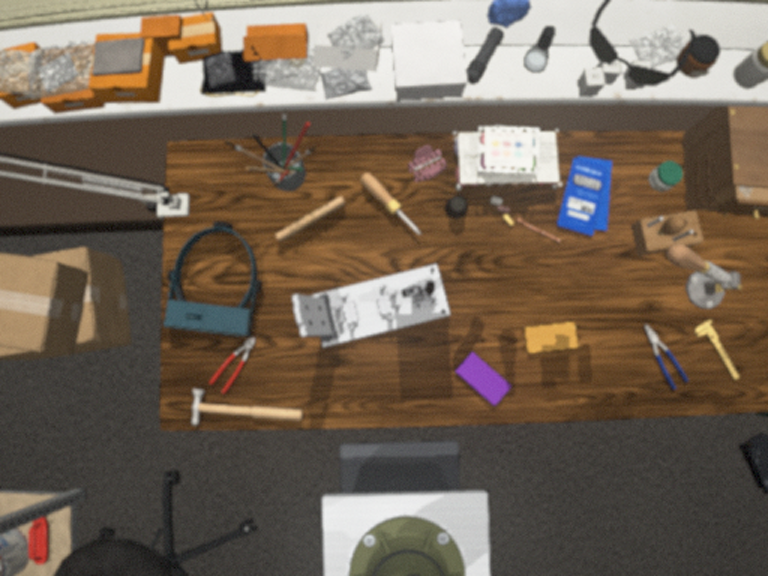

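Both views show the jig with the leaf standing at top-view (318,315) and the clamp at (415,290). Blank look-alikes in the displayed top view:
- yellow/brass bar at (552,337)
- purple bar at (483,378)
- blue booklet at (587,195)
- brass caliper-like tool at (718,348)

By colour and shape I choose the yellow bar, and I'll check it in a crop.

```bash
python3 - <<'E'
from h import *
import pickle
for n in('top','scene'):
    c=pickle.load(open(n+'0.pkl','rb'));hsv=cv2.cvtColor(c['pixels'],cv2.COLOR_RGB2HSV)
    if n=='top': a=c['pixels'][160:290,180:400]; 
    P=cloud(c)
    for nm,lo,hi in(('yellow',(15,120,120),(28,255,255)),('purple',(130,100,60),(160,255,255)),('white',(0,0,150),(180,40,255))):
        m=cv2.inRange(hsv,lo,hi);m[(P[...,2]<-.02)|(P[...,2]>.2)|(P[...,0]<.3)|(P[...,0]>.8)]=0
        if nm=='white':m=cv2.morphologyEx(m,cv2.MORPH_OPEN,np.ones((3,3)))
        for k in cv2.findContours(m,0,2)[0]:
            if cv2.contourArea(k)<80: continue
            mm=np.zeros_like(m);cv2.drawContours(mm,[k],-1,255,-1);mi=cv2.erode(mm,np.ones((3,3)))>0
            z=np.median(P[mi][:,2]) if mi.any() else np.nan
            print(n,nm,cv2.minAreaRect(k),'z',z,'P',P[mi].mean(0).round(4))
            w=plane(c,k.reshape(-1,2),0.012).astype(np.float32)[:,:2]
            print('   rect@12mm',cv2.minAreaRect(w*1000))
c=pickle.load(open('top0.pkl','rb'));save(c,'crop0.png',(185,165,405,285),3.6)
E
```

```text
top yellow ((375.4194030761719, 217.0658416748047), (41.63054275512695, 106.40766906738281), 87.61405944824219) z 0.008655773724045364 P [ 0.4525 -0.3126  0.0108]
   rect@12mm ((466.56353759765625, -323.19842529296875), (122.28370666503906, 318.8795471191406), 0.5649547576904297)
top yellow ((430.0052795410156, 196.79544067382812), (69.17929077148438, 16.309234619140625), 3.7517290115356445) z -0.00021139630598767338 P [ 0.5181 -0.5343  0.0048]
   rect@12mm ((522.4658203125, -492.6251220703125), (215.2864532470703, 49.64347457885742), 84.830322265625)
top yellow ((197.6999969482422, 188.59999084472656), (45.96194076538086, 8.626703262329102), 8.13010311126709) z -0.000124537735697004 P [0.5658 0.2271 0.0247]
   rect@12mm ((563.51220703125, 200.52801513671875), (136.95465087890625, 25.73716926574707), 80.5296401977539)
top yellow ((425.5, 178.0), (12.987520217895508, 41.42854309082031), 80.53767395019531) z -0.0002371770226019333 P [ 0.5788 -0.4879  0.0124]
   rect@12mm ((579.7200927734375, -483.60565185546875), (39.4024543762207, 131.15817260742188), 7.81120491027832)
top yellow ((13
[... 5778 characters left out ...]
4179862823019 P [0.7308 0.4675 0.0089]
   rect@12mm ((730.2906494140625, 460.4560546875), (44.223426818847656, 64.26341247558594), 0.5176200270652771)
scene white ((280.4000244140625, 229.80001831054688), (10.751745223999023, 19.606121063232422), 18.434947967529297) z 0.012427610818059539 P [0.4735 0.0556 0.0125]
   rect@12mm ((478.34814453125, 63.225379943847656), (36.56669235229492, 113.611083984375), 14.300459861755371)
scene white ((246.3088836669922, 170.87542724609375), (8.23730754852295, 23.426668167114258), 83.2901611328125) z 0.0632768242478014 P [ 0.7783 -0.2394  0.0546]
   rect@12mm ((835.4752807617188, -331.33447265625), (112.7220458984375, 98.12176513671875), 43.044254302978516)
```

View pics/crop0.png

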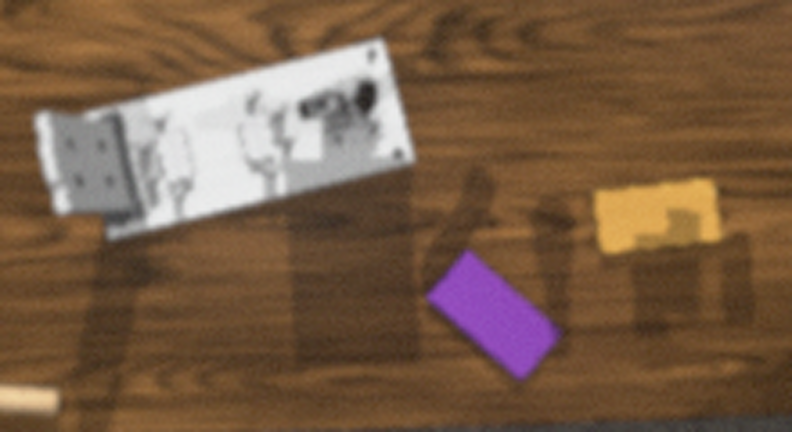

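The crop shows the brass-yellow bar at crop (658,215), flat with sharp corners and in partial shadow, so it is the blank. The purple bar at crop (495,315) is the decoy. Next I'll refine the poses.

```bash
cat >> h.py <<'E'
def region(c,kind,box,up=4):
    x0,y0,x1,y1=box
    im=cv2.resize(c['pixels'][y0:y1,x0:x1],None,fx=up,fy=up,interpolation=cv2.INTER_CUBIC)
    hsv=cv2.cvtColor(im,cv2.COLOR_RGB2HSV)
    m=cv2.inRange(hsv,(14,100,135),(26,255,255)) if kind=='y' else cv2.inRange(hsv,(0,0,105),(180,70,255))
    m=cv2.morphologyEx(m,cv2.MORPH_OPEN,np.ones((9,9)))
    k=max(cv2.findContours(m,0,cv2.CHAIN_APPROX_NONE)[0],key=cv2.contourArea).reshape(-1,2)
    return (k+.5)/up-.5+np.array([x0,y0])
def fitside(w,cen,ang,tol=.006):
    # w world pts; returns points in local frame (u along ang)
    a=np.array([np.cos(ang),np.sin(ang)]);b=np.array([-a[1],a[0]]);d=w[:,:2]-cen;return np.c_[d@a,d@b]
E
python3 - <<'E'
from h import *
import pickle
ct=pickle.load(open('top0.pkl','rb'));cs=pickle.load(open('scene0.pkl','rb'))
# blank
for n,c,box in(('top',ct,(340,205,396,245)),('scene',cs,(308,178,346,204))):
    k=region(c,'y',box);hull=k
    for z in(.006,.012):
        w=plane(c,k,z)[:,:2].astype(np.float32);print(n,z,cv2.minAreaRect(w*1000))
    P=cloud(c);m=np.zeros((384,512),np.uint8);cv2.fillPoly(m,[np.round(k).astype(np.int32)],255);m=cv2.erode(m,np.ones((3,3)))>0
    print('depth',np.median(P[m],0))
# jig
k=region(ct,'w',(185,165,310,240));w=plane(ct,k,.012)
ang=np.radians(12.8) # jig y approx direction: world +y rotated
cen=np.array([.5204,.0232])
for it in range(3):
    ey=np.array([-np.sin(ang),np.cos(ang)]);ex=np.array([np.cos(ang),np.sin(ang)])
    d=(w[:,:2]-cen);X=d@ex;Y=d@ey
    res={}
    for s in(1,-1):
        q=(abs(X-s*.052)<.006)&(Y>-.10)&(Y<.09);p=np.polyfit(Y[q],X[q],1);p=np.polyfit(*(lambda y,x,g:(y[g],x[g]))(Y[q],X[q],abs(X[q]-np.polyval(p,Y[q]))<.0015),1);res[s]=p
    q=(abs(X)<.042)&(Y<-.09);e=np.polyfit(X[q],Y[q],1)
    print(np.degrees(ang),cen,res,e,q.sum())
    ang-= (res[1][0]+res[-1][0])/2 
    cen=cen+ex*(res[1][1]+res[-1][1])/2+ey*(e[1]+.154)
print('jig',cen,np.degrees(ang))
np.save('jig.npy',[*cen,ang])
J=lambda x,y,z:[*(cen+ex*x+ey*y),z]
im=ct['pixels'][:,:,::-1].copy()
im=cv2.resize(im[160:250,185:315],None,fx=6,fy=6,interpolation=cv2.INTER_CUBIC)
for p in [(sx*31,sy*38) for sx in(1,-1) for sy in(1,-1)]+[(sx*13,sy*56) for sx in(1,-1) for sy in(1,-1)]:
    u=proj(ct,J(p[0]/1000,p[1]/1000,.032))[0];cv2.circle(im,tuple(int(v) for v in (u-[185,160]+.5)*6),5,(0,0,255),1)
for p in [(52,-154),(52,102),(-52,102),(-52,-154)]:
    u=proj(ct,J(p[0]/1000,p[1]/1000,.012))[0];cv2.circle(im,tuple(int(v) for v in (u-[185,160]+.5)*6),4,(0,255,0),1)
cv2.imwrite('pics/jig1.png',im)
P=cloud(ct);Q=P.reshape(-1,3);dd=Q[:,:2]-cen;x=dd@ex;y=dd@ey
for nm,a in(('base',(abs(x)<.05)&(abs(y+.148)<.008)),('pad-',(abs(x)<.015)&(abs(y+.034)<.006)),('pad+',(abs(x)<.015)&(abs(y-.034)<.006))): print(nm,a.sum(),np.median(Q[a,2]))
P2=cloud(cs).reshape(-1,3);x2=(P2[:,:2]-cen)@ex;y2=(P2[:,:2]-cen)@ey
a=(abs(x2)<.05)&(abs(y2+.145)<.01)&(P2[:,2]<.05);print('scene base',a.sum(),np.median(P2[a,2]))
a=(abs(x2)<.036)&(y2>.04)&(P2[:,2]>.06)&(P2[:,2]<.2)&(y2<.15);p=np.polyfit(P2[a,2],y2[a],1);print('leaf slope',p,a.sum())
E
```

```text
top 0.006 ((447.44091796875, -312.927001953125), (55.73883819580078, 138.16944885253906), 4.878901958465576)
top 0.012 ((447.1648254394531, -311.2080078125), (55.45476150512695, 137.46527099609375), 4.878903865814209)
depth [ 0.4446265 -0.2979751  0.0116383]
scene 0.006 ((450.4593811035156, -307.16510009765625), (55.63786697387695, 122.13677978515625), 5.087005138397217)
scene 0.012 ((446.7230224609375, -294.740966796875), (55.08622741699219, 120.92587280273438), 5.08699893951416)
depth [ 0.44563    -0.28682251  0.0125854 ]
12.8 [0.5204 0.0232] {1: array([-0.00169999,  0.05413311]), -1: array([-0.00740753, -0.05485777])} [-0.00231388 -0.11596593] 110
13.06091143885042 [0.51162028 0.06020862] {1: array([0.00595263, 0.05453208]), -1: array([-0.00138986, -0.05458768])} [-0.00660616 -0.15400588] 109
12.930197527057276 [0.51159453 0.06019661] {1: array([0.00353821, 0.05456281]), -1: array([-0.00374082, -0.05455853])} [-0.00458566 -0.15399429] 110
jig [0.51159534 0.06020265] 12.936001878034958
base 165 0.01100969871852916
pad- 42 0.022448519720296975
pad+ 42 0.021523712175760656
scene base 39 0.010766769002007093
leaf slope [0.27365348 0.07362873] 737
```

View pics/jig1.png

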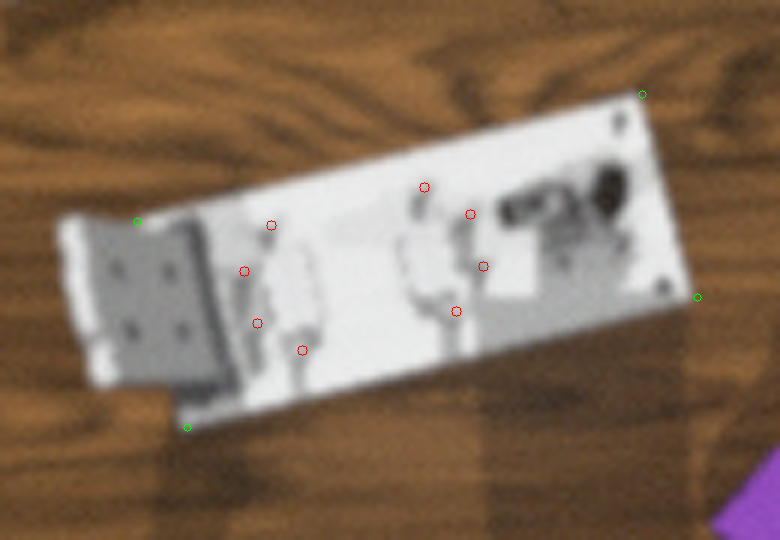

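```bash
python3 - <<'E'
from h import *
import pickle
ct=pickle.load(open('top0.pkl','rb'));cs=pickle.load(open('scene0.pkl','rb'))
for n,c,box in(('top',ct,(340,205,396,245)),('scene',cs,(308,178,346,204))):
    x0,y0,x1,y1=box;im=cv2.resize(c['pixels'][y0:y1,x0:x1],None,fx=4,fy=4,interpolation=cv2.INTER_CUBIC).astype(int)
    for th in(45,60,75):
        m=((im[...,0]-im[...,2]>th)&(im[...,0]>125)).astype(np.uint8)*255
        m=cv2.morphologyEx(m,cv2.MORPH_OPEN,np.ones((15,15)))
        k=max(cv2.findContours(m,0,1)[0],key=cv2.contourArea).reshape(-1,2);k=(k+.5)/4-.5+[x0,y0]
        w=plane(c,k,.012)[:,:2].astype(np.float32);print(n,th,np.round(np.ravel(sum([list(v) if not np.isscalar(v) else [v] for v in cv2.minAreaRect(w*1000)],[])),1))
    P=cloud(c);z=P[...,2];mm=(z>.006)&(z<.018)&(abs(P[...,0]-.446)<.05)&(abs(P[...,1]+.297)<.09)
    Q=P[mm];print('depth',mm.sum(),Q.mean(0),np.median(Q[:,2]),Q.min(0),Q.max(0))
    Pk=cv2.minAreaRect((Q[:,:2]*1000).astype(np.float32));print(Pk)
k=region(ct,'w',(185,165,310,240));w=plane(ct,k,.012);cx,cy,ang=np.load('jig.npy')
ey=np.array([-np.sin(ang),np.cos(ang)]);ex=np.array([np.cos(ang),np.sin(ang)]);d=w[:,:2]-[cx,cy];X=d@ex;Y=d@ey
q=(X<-.038)&(X>-.05)&(Y>.09);print('+y end',np.sort(Y[q])[-12:])
E
```

```text
top 45 [ 447.8 -311.    57.2  138.8    5.3]
top 60 [ 447.8 -311.    57.2  138.8    5.3]
top 75 [ 447.4 -311.3   56.6  138.3    4.8]
depth 591 [ 0.44525286 -0.29488413  0.01176662] 0.011721803402020932 [ 0.41261777 -0.38648089  0.00605094] [ 0.48050459 -0.22208699  0.01790541]
((446.4288024902344, -304.22943115234375), (164.28224182128906, 67.85865020751953), 89.81287384033203)
scene 45 [ 447.4 -293.6   57.2  126.4    5.3]
scene 60 [ 447.4 -293.6   57.2  126.4    5.3]
scene 75 [ 446.6 -293.1   54.1  120.3    6.6]
depth 153 [ 0.44259704 -0.28878917  0.01223375] 0.012419939420238028 [ 0.41482288 -0.34533518  0.00631199] [ 0.47326708 -0.24005826  0.01586593]
((443.7142333984375, -291.275146484375), (50.457069396972656, 104.08626556396484), 5.498849391937256)
+y end [0.10516106 0.10533194 0.10550281 0.10567367 0.10584451 0.10601535
 0.1061608  0.10618618 0.10633162 0.10635699 0.10652779 0.10669859]
```

```bash
python3 - <<'E'
from h import *
import pickle
cx,cy,ang=np.load('jig.npy');cx-=np.sin(ang)*.0024;cy+=np.cos(ang)*.0024;np.save('jig.npy',[cx,cy,ang]);print('jig',cx,cy,np.degrees(ang))
ct=pickle.load(open('top0.pkl','rb'));cs=pickle.load(open('scene0.pkl','rb'))
print(ct['pixels'][224,340:396,:2].tolist());print(ct['pixels'][210:244,360,:2].tolist())
for n,c,box in(('top',ct,(340,205,396,245)),('scene',cs,(308,178,346,204))):
    x0,y0,x1,y1=box;im=cv2.resize(c['pixels'][y0:y1,x0:x1],None,fx=4,fy=4,interpolation=cv2.INTER_CUBIC)
    im=cv2.medianBlur(im,5).astype(int)
    for th in(40,48,56,64,72):
        m=((im[...,1]-im[...,2]>th)).astype(np.uint8)*255
        m=cv2.morphologyEx(m,cv2.MORPH_OPEN,np.ones((15,15)))
        k=max(cv2.findContours(m,0,1)[0],key=cv2.contourArea).reshape(-1,2);k=(k+.5)/4-.5+[x0,y0]
        w=plane(c,k,.012)[:,:2].astype(np.float32);print(n,th,np.round(np.ravel(sum([list(v) if not np.isscalar(v) else [v] for v in cv2.minAreaRect(w*1000)],[])),1))
E
```

```text
jig 0.5110580716938167 0.06254174039892753 12.936001878034958
[[85, 63], [91, 65], [94, 67], [108, 75], [123, 85], [129, 90], [128, 91], [124, 87], [123, 87], [131, 98], [174, 128], [205, 156], [223, 169], [219, 165], [220, 166], [218, 167], [221, 169], [219, 165], [219, 165], [221, 167], [221, 167], [219, 166], [222, 171], [219, 165], [221, 167], [222, 167], [220, 166], [222, 167], [220, 164], [216, 163], [182, 137], [164, 123], [163, 124], [159, 120], [164, 126], [162, 121], [170, 130], [178, 132], [181, 138], [200, 152], [215, 163], [220, 166], [221, 170], [210, 160], [168, 127], [122, 88], [110, 74], [122, 84], [130, 92], [135, 97], [141, 100], [138, 95], [142, 98], [139, 99], [143, 103], [140, 100]]
[[122, 85], [121, 85], [120, 85], [114, 80], [112, 75], [114, 82], [147, 113], [197, 150], [217, 165], [220, 168], [221, 167], [221, 169], [223, 170], [220, 167], [221, 167], [222, 169], [221, 167], [225, 174], [221, 169], [221, 168], [218, 163], [217, 164], [215, 164], [192, 143], [150, 111], [109, 81], [104, 75], [106, 74], [99, 69], [95, 67], [94, 63], [98, 69], [101, 68], [100, 72]]
top 40 [ 447.2 -310.8   56.6  138.2    4.6]
top 48 [ 445.8 -295.9   54.5  105.9    4.6]
top 56 [ 445.7 -295.7   52.8  102.6    4.6]
top 64 [ 445.5 -295.6   50.4  100.2    4.9]
top 72 [ 445.8 -295.9   48.    97.8    5.1]
scene 40 [ 445.8 -289.7   55.2  123.4    5.7]
scene 48 [ 451.8 -288.4   45.3  107.7   19.5]
scene 56 [ 453.1 -290.1   37.4   98.5   18.1]
scene 64 [ 453.8 -276.7   14.    36.8   19.2]Traceback (most recent call last):
  File "<stdin>", line 12, in <module>
ValueError: max() iterable argument is empty
```

```bash
cat >> h.py <<'E'
def rel(tx,ty,tz,yaw):
    s=r.observe();p=s['eef_pos'];psi=s['tcp_rot'][2];d=np.array([tx,ty,tz])-p
    return np.round([1000*(d[0]*np.cos(psi)+d[1]*np.sin(psi)),1000*(d[0]*np.sin(psi)-d[1]*np.cos(psi)),-1000*d[2],(psi-np.radians(yaw)+np.pi)%(2*np.pi)*-57.2958+180],1)
def jw(x,y): # jig mm -> world
    cx,cy,a=np.load('jig.npy');return cx+(x*np.cos(a)-y*np.sin(a))/1000,cy+(x*np.sin(a)+y*np.cos(a))/1000
def st():
    s=r.observe();print(s['time'],s['eef_pos'].round(4),np.degrees(s['tcp_rot']).round(2),'F',s['force'].round(1),s['grip_width'].round(4),s['grasp_force'])
E
python3 -c "
from h import *
print(rel(.4456,-.2957,.15,94.8))"
```

```text
[ 288.7 -199.3   71.6   71. ]
```

{"op": "drive_tool", "data": {"commands": [{"x": 30, "y": -20, "z": 4, "yaw": -6}, {"x": 60, "y": -40, "z": 8, "yaw": -12}, {"x": 90, "y": -60, "z": 12, "yaw": -18}, {"x": 120, "y": -80, "z": 16, "yaw": -24}, {"x": 150, "y": -105, "z": 22, "yaw": -30}, {"x": 180, "y": -125, "z": 30, "yaw": -36}, {"x": 200, "y": -140, "z": 36, "yaw": -42}, {"x": 215, "y": -150, "z": 42, "yaw": -48}], "claw": 80}}

```text
time: 0.77
eef_pos: [0.3998, -0.3674, 0.18]
tcp_rot: [-3.141, -0.001, 1.262]
force: [0.2, -0.3, -0.9]
grip_width: 0.0798
grasp_force: 0.0
```

```bash
python3 -c "
from h import *
st();print(rel(.4456,-.2957,.06,94.8))"
```

```text
Traceback (most recent call last):
  File "h.py", line 36, in st
    s=r.observe();print(s['time'],s['eef_pos'].round(4),np.degrees(s['tcp_rot']).round(2),'F',s['force'].round(1),s['grip_width'].round(4),s['grasp_force'])
                                                                                                                  ^^^^^^^^^^^^^^^^^^^^^
AttributeError: 'float' object has no attribute 'round'
```

```bash
sed -i "s/s\['grip_width'\].round(4)/s['grip_width']/; s/\*-57.2958+180/*57.2958-180/" h.py; python3 -c "
from h import *
st();print(rel(.4456,-.2957,.06,94.8))"
```

```text
0.7667 [ 0.3998 -0.3674  0.18  ] [-1.7997e+02 -6.0000e-02  7.2290e+01] F [ 0.2 -0.3 -0.9] 0.0798456133873364 0.0
[ 82.2  21.8 120.  -22.5]
```

{"op": "drive_tool", "data": {"commands": [{"x": 20, "y": 5, "z": 20, "yaw": -6}, {"x": 40, "y": 11, "z": 45, "yaw": -12}, {"x": 60, "y": 16, "z": 70, "yaw": -17}, {"x": 75, "y": 20, "z": 95, "yaw": -21}, {"x": 82, "y": 22, "z": 112, "yaw": -22.5}, {"x": 82, "y": 22, "z": 120, "yaw": -22.5}, {"x": 82, "y": 22, "z": 120, "yaw": -22.5}, {"x": 82, "y": 22, "z": 120, "yaw": -22.5}]}}

```text
time: 1.43
eef_pos: [0.4443, -0.3009, 0.0607]
tcp_rot: [-3.141, 0.0, 1.643]
force: [-0.1, -0.5, 0.0]
grip_width: 0.0803
grasp_force: 0.0
```

```bash
python3 - <<'E'
from h import *
st();print(rel(.4456,-.2957,.003,94.8))
c=cam('top');save(c,'g1.png',(320,170,430,260),6)
P=cloud(c);
E
```

```text
1.4333 [ 0.4443 -0.3009  0.0607] [-1.7997e+02  2.0000e-02  9.4160e+01] F [-0.1 -0.5  0. ] 0.08028251477725912 0.0
[ 5.1  1.6 57.7 -0.6]
```

View pics/g1.png

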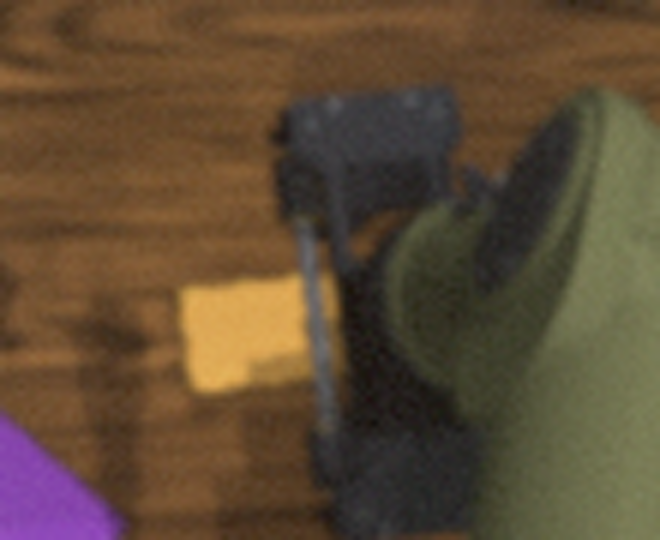

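The crop shows the gripper, aligned in yaw, straddling the blank at crop (260,335), so I'll descend.

{"op": "drive_tool", "data": {"commands": [{"x": 3, "y": 1, "z": 10, "yaw": -0.5}, {"x": 5, "y": 1.5, "z": 25, "yaw": -0.5}, {"x": 5, "y": 1.5, "z": 40, "yaw": -0.5}, {"x": 5, "y": 1.5, "z": 50, "yaw": -0.5}, {"x": 5, "y": 1.5, "z": 55, "yaw": -0.5}, {"x": 5, "y": 1.5, "z": 57.5, "yaw": -0.5}, {"x": 5, "y": 1.5, "z": 57.5, "yaw": -0.5}, {"x": 5, "y": 1.5, "z": 57.5, "yaw": -0.5}]}}

```text
time: 2.15
eef_pos: [0.4464, -0.2953, 0.0036]
tcp_rot: [3.141, 0.001, 1.654]
force: [0.6, -0.5, -0.2]
grip_width: 0.0799
grasp_force: 0.0
```

{"op": "drive_tool", "data": {"commands": [{"x": 0}, {"x": 0}, {"x": 0}, {"x": 0}, {"x": 0}, {"x": 0}, {"x": 0}, {"x": 0}], "claw": 40, "squeeze": 30}}

```text
$.commands[0]: bad value
```

{"op": "drive_tool", "data": {"commands": [{"x": 0}, {"x": 0}, {"z": -5}, {"z": -15}, {"z": -30}, {"z": -45}, {"z": -60}, {"z": -60}]}}

```text
$.commands[0]: bad value
```

```bash
python3 -c "
from h import *
st();a=jw(0,0);print(a,rel(*a,.08,102.9))"
```

```text
2.15 [ 0.4464 -0.2953  0.0036] [1.7996e+02 5.0000e-02 9.4750e+01] F [ 0.6 -0.5 -0.2] 0.07987843858593476 0.0
(np.float64(0.5110580716938167), np.float64(0.06254174039892753)) [351.3  94.1 -76.4  -8.1]
```

Rows need all four keys.

{"op": "drive_tool", "data": {"commands": [{"x": 0, "y": 0, "z": 0, "yaw": 0}, {"x": 0, "y": 0, "z": 0, "yaw": 0}, {"x": 0, "y": 0, "z": 0, "yaw": 0}, {"x": 0, "y": 0, "z": 0, "yaw": 0}, {"x": 0, "y": 0, "z": 0, "yaw": 0}, {"x": 0, "y": 0, "z": 0, "yaw": 0}, {"x": 0, "y": 0, "z": 0, "yaw": 0}, {"x": 0, "y": 0, "z": 0, "yaw": 0}], "claw": 40, "squeeze": 30}}

```text
time: 2.82
eef_pos: [0.4459, -0.2949, 0.0031]
tcp_rot: [-3.141, 0.0, 1.654]
force: [-0.1, -0.2, 1.6]
grip_width: 0.0498
grasp_force: 30.0
```

{"op": "drive_tool", "data": {"commands": [{"x": 0, "y": 0, "z": 0, "yaw": 0}, {"x": 0, "y": 0, "z": 0, "yaw": 0}, {"x": 0, "y": 0, "z": -3, "yaw": 0}, {"x": 0, "y": 0, "z": -12, "yaw": 0}, {"x": 0, "y": 0, "z": -28, "yaw": 0}, {"x": 0, "y": 0, "z": -48, "yaw": 0}, {"x": 0, "y": 0, "z": -66, "yaw": 0}, {"x": 0, "y": 0, "z": -76, "yaw": 0}]}}

```text
time: 3.48
eef_pos: [0.4465, -0.295, 0.0809]
tcp_rot: [3.14, 0.001, 1.654]
force: [0.8, 0.7, -5.6]
grip_width: 0.0498
grasp_force: 30.0
```

```bash
python3 -c "
from h import *
st();a=jw(0,0);print(a,rel(*a,.08,102.9))"
```

```text
3.4833 [ 0.4465 -0.295   0.0809] [1.7992e+02 6.0000e-02 9.4780e+01] F [ 0.8  0.7 -5.6] 0.04975620489466216 29.99798744916916
(np.float64(0.5110580716938167), np.float64(0.06254174039892753)) [351.   94.1   0.9  -8.1]
```

{"op": "drive_tool", "data": {"commands": [{"x": 5, "y": 2, "z": -20, "yaw": 0}, {"x": 20, "y": 6, "z": -50, "yaw": -1}, {"x": 45, "y": 12, "z": -75, "yaw": -2}, {"x": 80, "y": 22, "z": -85, "yaw": -3}, {"x": 115, "y": 32, "z": -85, "yaw": -4}, {"x": 150, "y": 42, "z": -85, "yaw": -5}, {"x": 185, "y": 50, "z": -85, "yaw": -6}, {"x": 220, "y": 60, "z": -85, "yaw": -7}]}}

```text
time: 4.15
eef_pos: [0.4864, -0.0689, 0.1636]
tcp_rot: [-3.14, 0.0, 1.777]
force: [-0.2, 0.7, -5.7]
grip_width: 0.0495
grasp_force: 30.0
```

```bash
python3 -c "
from h import *
st();a=jw(0,0);print(a,rel(*a,.08,102.9))"
```

```text
4.15 [ 0.4864 -0.0689  0.1636] [-1.7992e+02  1.0000e-02  1.0181e+02] F [-0.2  0.7 -5.7] 0.049485617190268595 29.996104538440704
(np.float64(0.5110580716938167), np.float64(0.06254174039892753)) [123.6  51.   83.6  -1.1]
```

{"op": "drive_tool", "data": {"commands": [{"x": 30, "y": 12, "z": 0, "yaw": -0.5}, {"x": 62, "y": 25, "z": 0, "yaw": -1}, {"x": 92, "y": 38, "z": 0, "yaw": -1}, {"x": 115, "y": 47, "z": 15, "yaw": -1}, {"x": 123.5, "y": 51, "z": 40, "yaw": -1}, {"x": 123.5, "y": 51, "z": 65, "yaw": -1}, {"x": 123.5, "y": 51, "z": 83, "yaw": -1}, {"x": 123.5, "y": 51, "z": 90, "yaw": -1}]}}

```text
time: 4.82
eef_pos: [0.509, 0.0605, 0.0706]
tcp_rot: [-3.135, -0.001, 1.795]
force: [-1.6, -0.5, -6.3]
grip_width: 0.0496
grasp_force: 30.0
```

{"op": "drive_tool", "data": {"commands": [{"x": 0, "y": 0, "z": 0, "yaw": 0}, {"x": 0, "y": 0, "z": 0, "yaw": 0}, {"x": 0, "y": 0, "z": 0, "yaw": 0}, {"x": 0, "y": 0, "z": 0, "yaw": 0}, {"x": 0, "y": 0, "z": 0, "yaw": 0}, {"x": 0, "y": 0, "z": 0, "yaw": 0}, {"x": 0, "y": 0, "z": 0, "yaw": 0}, {"x": 0, "y": 0, "z": 0, "yaw": 0}]}}

```text
time: 5.48
eef_pos: [0.5123, 0.0606, 0.0743]
tcp_rot: [3.141, 0.0, 1.794]
force: [0.1, 0.1, -6.9]
grip_width: 0.0496
grasp_force: 30.0
```

```bash
python3 - <<'E'
from h import *
st();a=jw(0,0);print(a,rel(*a,.04,102.9))
import pickle
for n,b in(('top',(185,155,315,245)),('scene',(240,185,310,250))):
    c=cam(n);pickle.dump(c,open(n+'1.pkl','wb'))
    if n=='top':save(c,'n1t.png',b,6)
    else: save(c,'n1s.png',b,8)
E
```

```text
5.4833 [0.5123 0.0606 0.0743] [1.7998e+02 2.0000e-02 1.0276e+02] F [ 0.1  0.1 -6.9] 0.049591636673115995 29.997816681861877
(np.float64(0.5110580716938167), np.float64(0.06254174039892753)) [ 2.2 -0.8 34.3 -0.1]
```

View pics/n1t.png

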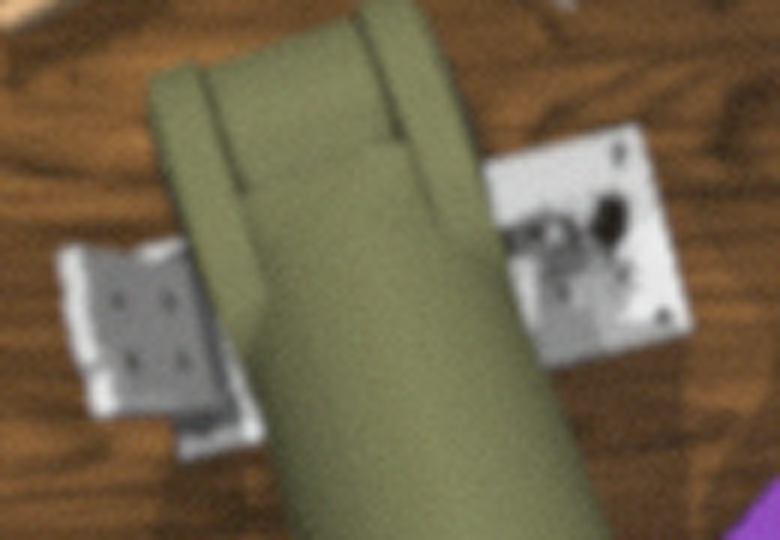

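The picture shows the arm hiding the blank over the nest, with the leaf at (160,330) and the clamp at (560,240) clear of the gripper. I'll lower it and feel for contact.

{"op": "drive_tool", "data": {"commands": [{"x": 1, "y": 0, "z": 8, "yaw": 0}, {"x": 2, "y": -0.5, "z": 18, "yaw": 0}, {"x": 3, "y": -0.8, "z": 27, "yaw": 0}, {"x": 3, "y": -0.8, "z": 33, "yaw": 0}, {"x": 3, "y": -0.8, "z": 35, "yaw": 0}, {"x": 3, "y": -0.8, "z": 35, "yaw": 0}, {"x": 3, "y": -0.8, "z": 35, "yaw": 0}, {"x": 3, "y": -0.8, "z": 35, "yaw": 0}]}}

```text
time: 6.25
eef_pos: [0.5112, 0.0635, 0.0394]
tcp_rot: [3.141, 0.0, 1.794]
force: [0.3, -0.7, -6.3]
grip_width: 0.0494
grasp_force: 30.0
```

```bash
python3 - <<'E'
from h import *
st();a=jw(0,.8);print(a,rel(*a,.025,102.9))
E
```

```text
6.25 [0.5112 0.0635 0.0394] [1.7996e+02 1.0000e-02 1.0277e+02] F [ 0.3 -0.7 -6.3] 0.04943592778706874 29.99777466058731
(np.float64(0.5108789816423205), np.float64(0.06332143697674168)) [-0.1 -0.3 14.4 -0.1]
```

Free of contact and within 0.3 mm. I'll lower 8 mm slowly.

{"op": "drive_tool", "data": {"commands": [{"x": 0, "y": -0.3, "z": 1, "yaw": 0}, {"x": 0, "y": -0.3, "z": 2, "yaw": 0}, {"x": 0, "y": -0.3, "z": 3, "yaw": 0}, {"x": 0, "y": -0.3, "z": 4, "yaw": 0}, {"x": 0, "y": -0.3, "z": 5, "yaw": 0}, {"x": 0, "y": -0.3, "z": 6, "yaw": 0}, {"x": 0, "y": -0.3, "z": 7, "yaw": 0}, {"x": 0, "y": -0.3, "z": 8, "yaw": 0}]}}

```text
time: 6.92
eef_pos: [0.5104, 0.0633, 0.0309]
tcp_rot: [-3.142, 0.0, 1.794]
force: [0.6, 0.7, -5.7]
grip_width: 0.0496
grasp_force: 30.0
```

{"op": "drive_tool", "data": {"commands": [{"x": 0, "y": 0, "z": 1, "yaw": 0}, {"x": 0, "y": 0, "z": 2, "yaw": 0}, {"x": 0, "y": 0, "z": 3, "yaw": 0}, {"x": 0, "y": 0, "z": 4, "yaw": 0}, {"x": 0, "y": 0, "z": 5, "yaw": 0}, {"x": 0, "y": 0, "z": 5.8, "yaw": 0}, {"x": 0, "y": 0, "z": 6, "yaw": 0}, {"x": 0, "y": 0, "z": 6, "yaw": 0}]}}

```text
time: 7.58
eef_pos: [0.5108, 0.0634, 0.0252]
tcp_rot: [3.141, 0.0, 1.794]
force: [0.6, -0.2, -4.9]
grip_width: 0.0497
grasp_force: 30.0
```

```bash
python3 -c "
from h import *
st();print(r.observe()['ft_torque'])"
```

```text
7.5833 [0.5108 0.0634 0.0252] [1.7996e+02 1.0000e-02 1.0277e+02] F [ 0.6 -0.2 -4.9] 0.049725104391753115 29.997583329677582
[ 0.07602588 -0.40945958 -0.04129013]
```

Practically seated (TCP at 25.2 mm, 25.1 expected). I'll release, then rise.

{"op": "drive_tool", "data": {"commands": [{"x": 0, "y": 0, "z": 0.5, "yaw": 0}, {"x": 0, "y": 0, "z": 0.5, "yaw": 0}, {"x": 0, "y": 0, "z": 0.5, "yaw": 0}, {"x": 0, "y": 0, "z": 0.5, "yaw": 0}, {"x": 0, "y": 0, "z": 0.5, "yaw": 0}, {"x": 0, "y": 0, "z": 0.5, "yaw": 0}, {"x": 0, "y": 0, "z": 0.5, "yaw": 0}, {"x": 0, "y": 0, "z": 0.5, "yaw": 0}], "claw": 60}}

```text
time: 8.25
eef_pos: [0.5105, 0.0633, 0.0246]
tcp_rot: [-3.142, 0.0, 1.794]
force: [-0.7, -0.2, 0.4]
grip_width: 0.0601
grasp_force: 0.0
```

{"op": "drive_tool", "data": {"commands": [{"x": 0, "y": 0, "z": -5, "yaw": 0}, {"x": 0, "y": 0, "z": -20, "yaw": 0}, {"x": 0, "y": 0, "z": -45, "yaw": 0}, {"x": 0, "y": 0, "z": -80, "yaw": 0}, {"x": 0, "y": 0, "z": -115, "yaw": 0}, {"x": 0, "y": 0, "z": -150, "yaw": 0}, {"x": 0, "y": 0, "z": -180, "yaw": 0}, {"x": 0, "y": 0, "z": -195, "yaw": 0}]}}

```text
time: 8.92
eef_pos: [0.5121, 0.064, 0.2242]
tcp_rot: [3.136, 0.002, 1.794]
force: [0.6, -1.1, 0.2]
grip_width: 0.0599
grasp_force: 0.0
```

```bash
python3 - <<'E'
from h import *
st();a=jw(0,140);print(rel(*a,.22,102.9));print(jw(0,-300))
E
```

```text
8.9167 [0.5121 0.064  0.2242] [1.7966e+02 1.1000e-01 1.0279e+02] F [ 0.6 -1.1  0.2] 0.0598667620811953 0.0
[ 1.388e+02 -1.700e+00  4.200e+00 -1.000e-01]
(np.float64(0.5782168410048759), np.float64(-0.22984447628138033))
```

{"op": "drive_tool", "data": {"commands": [{"x": 20, "y": 0, "z": 2, "yaw": 0}, {"x": 50, "y": -1, "z": 2, "yaw": 0}, {"x": 80, "y": -1, "z": 2, "yaw": 0}, {"x": 110, "y": -2, "z": 2, "yaw": 0}, {"x": 135, "y": -2, "z": 2, "yaw": 0}, {"x": 145, "y": -2, "z": 2, "yaw": 0}, {"x": 145, "y": -2, "z": 2, "yaw": 0}, {"x": 145, "y": -2, "z": 2, "yaw": 0}], "claw": 0}}

```text
time: 9.58
eef_pos: [0.4767, 0.2034, 0.2175]
tcp_rot: [-3.141, 0.001, 1.794]
force: [0.2, -0.2, -0.9]
grip_width: 0.0145
grasp_force: 0.0
```

```bash
python3 - <<'E'
from h import *
st();a=jw(0,147);print(rel(*a,.125,102.9))
c=cam('top');save(c,'n2.png',(185,155,315,245),6)
P=cloud(c).reshape(-1,3);cx,cy,g=np.load('jig.npy');d=P[:,:2]-[cx,cy];x=1000*(d[:,0]*np.cos(g)+d[:,1]*np.sin(g));y=1000*(-d[:,0]*np.sin(g)+d[:,1]*np.cos(g))
for yy in(-45,-40,-30,-20,-10,0,10,20,30,40,45):
    m=(abs(x)<20)&(abs(y-yy)<4)&(P[:,2]<.06);print(yy,m.sum(),(P[m,2].mean()*1000).round(1) if m.any() else 0)
for xx in(-20,-10,0,10,20):
    m=(abs(x-xx)<4)&(abs(y+10)<30)&(P[:,2]<.06);print('x',xx,m.sum(),(P[m,2].mean()*1000).round(1) if m.any() else 0)
E
```

```text
9.5833 [0.4767 0.2034 0.2175] [-1.7999e+02  6.0000e-02  1.0279e+02] F [ 0.2 -0.2 -0.9] 0.014530503946353406 0.0
[ 2.   1.9 92.5 -0.1]
-45 38 33.7
-40 36 33.8
-30 38 33.4
-20 40 33.7
-10 37 34.0
0 38 34.1
10 39 33.8
20 37 33.7
30 38 33.9
40 39 33.6
45 40 33.1
x -20 58 33.4
x -10 57 33.8
x 0 58 33.8
x 10 56 33.9
x 20 55 33.6
```

View pics/n2.png

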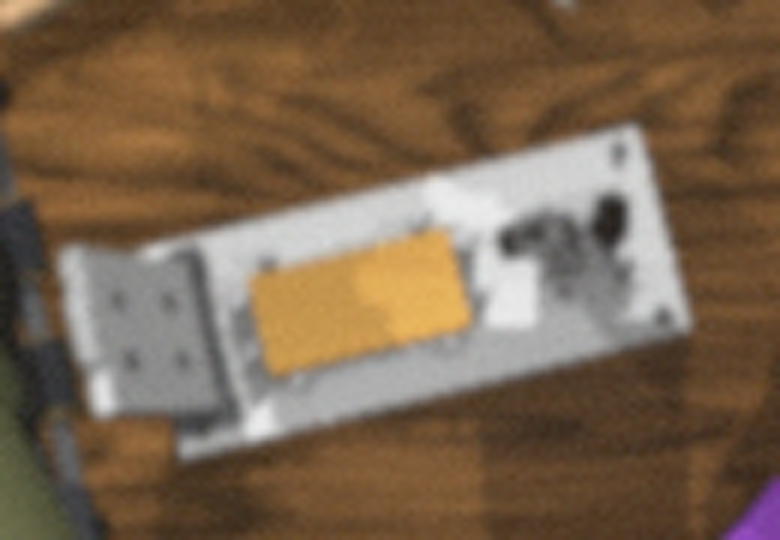

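The blank sits in the nest at crop (360,300), between the dowels, with its top flat at 33.7 mm (34 expected). Next I'll lower behind the leaf.

{"op": "drive_tool", "data": {"commands": [{"x": 2, "y": 2, "z": 15, "yaw": 0}, {"x": 2, "y": 2, "z": 35, "yaw": 0}, {"x": 2, "y": 2, "z": 60, "yaw": 0}, {"x": 2, "y": 2, "z": 80, "yaw": 0}, {"x": 2, "y": 2, "z": 92, "yaw": 0}, {"x": 2, "y": 2, "z": 92, "yaw": 0}, {"x": 2, "y": 2, "z": 92, "yaw": 0}, {"x": 2, "y": 2, "z": 92, "yaw": 0}]}}

```text
time: 10.3
eef_pos: [0.4791, 0.2065, 0.1267]
tcp_rot: [3.14, 0.0, 1.793]
force: [-0.6, -0.2, -0.2]
grip_width: 0.0005
grasp_force: 0.0
```

```bash
python3 - <<'E'
from h import *
st()
# waypoints TCP (jig y,z): corner C = (y-9.5)
cur=(147,125);s=r.observe()['eef_pos']
cx,cy,g=np.load('jig.npy');yj=1000*(-(s[0]-cx)*np.sin(g)+(s[1]-cy)*np.cos(g));xj=1000*((s[0]-cx)*np.cos(g)+(s[1]-cy)*np.sin(g));print(xj,yj)
for th in(100,90,80,70,60,50,40,30,20,10,5,0):
    t=np.radians(th);rho=80;C=(76-rho*np.cos(t)+5*np.sin(t)+9.5,39+rho*np.sin(t)+5*np.cos(t));print(th,'tool x',round(C[0]-yj),'z',round(s[2]*1000-C[1]))
E
```

```text
10.3 [0.4791 0.2065 0.1267] [179.9   0.  102.7] F [-0.6 -0.2 -0.2] 0.0004755915559417594 0.0
1.0398025283885302 147.42148212922496
100 tool x -43 z 10
90 tool x -57 z 8
80 tool x -71 z 8
70 tool x -85 z 11
60 tool x -98 z 16
50 tool x -110 z 23
40 tool x -120 z 32
30 tool x -129 z 43
20 tool x -135 z 56
10 tool x -140 z 69
5 tool x -141 z 76
0 tool x -142 z 83
```

{"op": "drive_tool", "data": {"commands": [{"x": -8, "y": 0, "z": 0, "yaw": 0}, {"x": -18, "y": 0, "z": 0, "yaw": 0}, {"x": -28, "y": 0, "z": 0, "yaw": 0}, {"x": -38, "y": 0, "z": 0, "yaw": 0}, {"x": -48, "y": 0, "z": 0, "yaw": 0}, {"x": -57, "y": 0, "z": 1, "yaw": 0}, {"x": -66, "y": 0, "z": 2, "yaw": 0}, {"x": -74, "y": 0, "z": 3, "yaw": 0}]}}

```text
time: 10.97
eef_pos: [0.4947, 0.1334, 0.1225]
tcp_rot: [3.141, 0.0, 1.793]
force: [-0.1, 2.2, 1.7]
grip_width: 0.0003
grasp_force: 1.4
```

```bash
cat >> h.py <<'E'
def jp():
    s=r.observe()['eef_pos'];cx,cy,g=np.load('jig.npy');return np.array([1000*((s[0]-cx)*np.cos(g)+(s[1]-cy)*np.sin(g)),1000*(-(s[0]-cx)*np.sin(g)+(s[1]-cy)*np.cos(g)),s[2]*1000])
E
python3 - <<'E'
from h import *
st();p=jp();print(p)
for th in(80,70,60,50,40,30,20,10,5,0):
    t=np.radians(th);rho=85;C=(76-rho*np.cos(t)+5*np.sin(t)+9.5,39+rho*np.sin(t)+5*np.cos(t));print(th,'tool x',round(C[0]-p[1]),'z',round(p[2]-C[1]))
E
```

```text
10.9667 [0.4947 0.1334 0.1225] [179.98   0.   102.73] F [-0.1  2.2  1.7] 0.0002955877054705826 1.3932747975195525
[-1.05647031e-01  7.27259495e+01  1.22486927e+02]
80 tool x 3 z -1
70 tool x -12 z 2
60 tool x -25 z 7
50 tool x -38 z 15
40 tool x -49 z 25
30 tool x -58 z 37
20 tool x -65 z 50
10 tool x -70 z 64
5 tool x -71 z 71
0 tool x -72 z 78
```

Leaf moving with about 2 N of push. Continuing along the arc.

{"op": "drive_tool", "data": {"commands": [{"x": -8, "y": 0, "z": 1, "yaw": 0}, {"x": -16, "y": 0, "z": 4, "yaw": 0}, {"x": -25, "y": 0, "z": 7, "yaw": 0}, {"x": -34, "y": 0, "z": 12, "yaw": 0}, {"x": -42, "y": 0, "z": 19, "yaw": 0}, {"x": -49, "y": 0, "z": 25, "yaw": 0}, {"x": -55, "y": 0, "z": 33, "yaw": 0}, {"x": -60, "y": 0, "z": 41, "yaw": 0}]}}

```text
time: 11.63
eef_pos: [0.5076, 0.0745, 0.0806]
tcp_rot: [-3.141, 0.001, 1.793]
force: [-0.3, -0.4, 1.8]
grip_width: 0.0006
grasp_force: 0.8
```

```bash
python3 - <<'E'
from h import *
st();p=jp();print(p)
for th in(30,20,10,5,0):
    t=np.radians(th);rho=85;C=(76-rho*np.cos(t)+5*np.sin(t)+9.5,39+rho*np.sin(t)+5*np.cos(t));print(th,'tool x',round(C[0]-p[1]),'z',round(p[2]-C[1],1))
E
```

```text
11.6333 [0.5076 0.0745 0.0806] [-1.7996e+02  6.0000e-02  1.0273e+02] F [-0.3 -0.4  1.8] 0.0005818005845774632 0.7911526360203425
[-0.66780717 12.41993294 80.58940066]
30 tool x 2 z -5.2
20 tool x -5 z 7.8
10 tool x -10 z 21.9
5 tool x -11 z 29.2
0 tool x -12 z 36.6
```

{"op": "drive_tool", "data": {"commands": [{"x": -4, "y": 0, "z": 6, "yaw": 0}, {"x": -7, "y": 0, "z": 13, "yaw": 0}, {"x": -9, "y": 0, "z": 20, "yaw": 0}, {"x": -11, "y": 0, "z": 26, "yaw": 0}, {"x": -12, "y": 0, "z": 31, "yaw": 0}, {"x": -12, "y": 0, "z": 34.5, "yaw": 0}, {"x": -12, "y": 0, "z": 36.5, "yaw": 0}, {"x": -12, "y": 0, "z": 37.2, "yaw": 0}]}}

```text
time: 12.3
eef_pos: [0.5102, 0.0641, 0.0444]
tcp_rot: [-3.141, 0.001, 1.794]
force: [-2.9, -1.9, 8.1]
grip_width: 0.0002
grasp_force: 3.7
```

```bash
python3 -c "
from h import *
st();print(jp())"
```

```text
12.3 [0.5102 0.0641 0.0444] [-1.7997e+02  4.0000e-02  1.0278e+02] F [-2.9 -1.9  8.1] 0.00018025221240916078 3.734614346176386
[-0.5018597   1.70852925 44.43094586]
```

{"op": "drive_tool", "data": {"commands": [{"x": 0, "y": 0, "z": 0.5, "yaw": 0}, {"x": 0, "y": 0, "z": 0.8, "yaw": 0}, {"x": 0, "y": 0, "z": 0.8, "yaw": 0}, {"x": 0, "y": 0, "z": -10, "yaw": 0}, {"x": 0, "y": 0, "z": -40, "yaw": 0}, {"x": 0, "y": 0, "z": -75, "yaw": 0}, {"x": 0, "y": 0, "z": -110, "yaw": 0}, {"x": 0, "y": 0, "z": -130, "yaw": 0}]}}

```text
time: 12.97
eef_pos: [0.512, 0.0653, 0.1788]
tcp_rot: [3.136, 0.001, 1.795]
force: [0.7, 0.6, 0.3]
grip_width: 0.0001
grasp_force: 0.0
```

```bash
python3 - <<'E'
from h import *
st();print(jp())
P=np.r_[cloud(cam('scene')).reshape(-1,3),cloud(cam('top')).reshape(-1,3)]
n=384*512;cx,cy,g=np.load('jig.npy');d=P[:,:2]-[cx,cy];x=1000*(d[:,0]*np.cos(g)+d[:,1]*np.sin(g));y=1000*(-d[:,0]*np.sin(g)+d[:,1]*np.cos(g));z=P[:,2]*1000
src=np.arange(len(P))>=n
for s in(0,1):
  for yy in(55,40,20,0,-20,-40,-55):
    m=(src==s)&(abs(x)<32)&(abs(y-yy)<6)&(z<80);print(s,yy,m.sum(),np.median(z[m]).round(1) if m.any() else 0,end=' | ')
  print()
  # handle
  for zz in(70,90,105,115,125,133):
    m=(src==s)&(abs(x)<25)&(y<-95)&(y>-150)&(abs(z-zz)<5)
    if m.any():print(s,'z',zz,m.sum(),'x',x[m].min().round(),x[m].max().round(),'y',np.percentile(y[m],[0,10,50,90,100]).round())
E
```

```text
12.9667 [0.512  0.0653 0.1788] [1.7968e+02 7.0000e-02 1.0283e+02] F [0.7 0.6 0.3] 0.00014551142312672552 0.0
[  1.52940621   2.48006491 178.81095749]
0 55 76 43.6 | 0 40 44 44.2 | 0 20 33 44.5 | 0 0 42 44.3 | 0 -20 51 44.0 | 0 -40 44 44.5 | 0 -55 38 43.9 | 
0 z 70 12 x -11.0 7.0 y [-119. -115. -101.  -98.  -98.]
0 z 90 6 x -8.0 -3.0 y [-119. -119. -116. -106.  -98.]
0 z 105 5 x -7.0 -4.0 y [-120. -119. -118. -114. -113.]
0 z 115 12 x -7.0 7.0 y [-119. -118. -113. -108.  -98.]
0 z 125 12 x -6.0 7.0 y [-119. -118. -114. -109. -108.]
0 z 133 18 x -8.0 8.0 y [-127. -119. -114. -111. -108.]
1 55 0 0 | 1 40 0 0 | 1 20 0 0 | 1 0 0 0 | 1 -20 0 0 | 1 -40 0 0 | 1 -55 0 0 | 
1 z 70 15 x -12.0 13.0 y [-129. -120. -104.  -97.  -96.]
1 z 90 5 x -7.0 -4.0 y [-127. -125. -118. -104.  -96.]
1 z 105 2 x -7.0 -5.0 y [-123. -122. -119. -115. -115.]
1 z 115 8 x -7.0 4.0 y [-119. -117.  -99.  -98.  -97.]
1 z 125 2 x -2.0 1.0 y [-96. -96. -96. -95. -95.]
1 z 133 30 x -7.0 8.0 y [-125. -124. -119. -113. -111.]
```

Both cameras put the leaf flat at 44 mm. The handle top is at jig x≈0, y≈−120. I'll move over the gap beside it.

{"op": "drive_tool", "data": {"commands": [{"x": -25, "y": -1.5, "z": 0, "yaw": 0}, {"x": -55, "y": -1.5, "z": 0, "yaw": 0}, {"x": -85, "y": -1.5, "z": 0, "yaw": 0}, {"x": -101, "y": -1.5, "z": 0, "yaw": 0}, {"x": -101, "y": -1.5, "z": 20, "yaw": 0}, {"x": -101, "y": -1.5, "z": 38, "yaw": 0}, {"x": -101, "y": -1.5, "z": 45, "yaw": 0}, {"x": -101, "y": -1.5, "z": 45, "yaw": 0}]}}

```text
time: 13.73
eef_pos: [0.5293, -0.0342, 0.1271]
tcp_rot: [-3.138, -0.002, 1.794]
force: [-0.8, 0.8, 0.3]
grip_width: 0.0007
grasp_force: 0.0
```

```bash
python3 -c "
from h import *
st();print(jp())"
```

```text
13.7333 [ 0.5293 -0.0342  0.1271] [-1.7978e+02 -1.1000e-01  1.0280e+02] F [-0.8  0.8  0.3] 0.0007361002958791872 0.0
[ -3.82970593 -98.35503297 127.14580814]
```

```bash
python3 - <<'E'
from h import *
p=jp()
for f in(0,10,20,30,40,50,60,70,80,88,92.6):
    a=np.radians(f)+.045;s=102-12*f/92.6;C=(-124-s*np.sin(a)+8.5*np.cos(a)+9.5,24+s*np.cos(a)+8.5*np.sin(a));print(f,'TCP',np.round(C),'x',round(C[0]-p[1]),'z',round(p[2]-C[1]))
E
```

```text
0 TCP [-111.  126.] x -12 z 1
10 TCP [-128.  124.] x -30 z 3
20 TCP [-145.  119.] x -46 z 8
30 TCP [-160.  111.] x -62 z 16
40 TCP [-174.  101.] x -75 z 26
50 TCP [-185.   89.] x -87 z 38
60 TCP [-194.   75.] x -96 z 52
70 TCP [-201.   60.] x -102 z 67
80 TCP [-204.   44.] x -106 z 83
88 TCP [-205.   32.] x -107 z 96
92.6 TCP [-205.   24.] x -107 z 103
```

{"op": "drive_tool", "data": {"commands": [{"x": 0, "y": 3, "z": 0, "yaw": 0}, {"x": 0, "y": 3, "z": 0, "yaw": 0}, {"x": -4, "y": 3, "z": 0, "yaw": 0}, {"x": -8, "y": 3, "z": 0, "yaw": 0}, {"x": -12, "y": 3, "z": 0, "yaw": 0}, {"x": -16, "y": 3, "z": 0, "yaw": 0}, {"x": -20, "y": 3, "z": 0, "yaw": 0}, {"x": -24, "y": 3, "z": 0, "yaw": 0}]}}

```text
time: 14.4
eef_pos: [0.5395, -0.0578, 0.1294]
tcp_rot: [3.141, 0.0, 1.793]
force: [-0.0, 0.7, -0.5]
grip_width: 0.0008
grasp_force: 0.4
```

```bash
python3 -c "
from h import *
st();print(jp())"
```

```text
14.4 [ 0.5395 -0.0578  0.1294] [1.7998e+02 1.0000e-02 1.0275e+02] F [-0.   0.7 -0.5] 0.0008463829784697958 0.3609014628455043
[   0.77765624 -123.69128162  129.43503065]
```

{"op": "drive_tool", "data": {"commands": [{"x": -8, "y": -0.8, "z": 4, "yaw": 0}, {"x": -17, "y": -0.8, "z": 8, "yaw": 0}, {"x": -26, "y": -0.8, "z": 12, "yaw": 0}, {"x": -36, "y": -0.8, "z": 18, "yaw": 0}, {"x": -44, "y": -0.8, "z": 23, "yaw": 0}, {"x": -51, "y": -0.8, "z": 29, "yaw": 0}, {"x": -58, "y": -0.8, "z": 36, "yaw": 0}, {"x": -64, "y": -0.8, "z": 44, "yaw": 0}]}}

```text
time: 15.07
eef_pos: [0.5528, -0.121, 0.0846]
tcp_rot: [-3.142, 0.0, 1.793]
force: [0.3, -0.3, 0.9]
grip_width: 0.0005
grasp_force: 0.5
```

```bash
python3 -c "
from h import *
st();print(jp())"
```

```text
15.0667 [ 0.5528 -0.121   0.0846] [-1.8000e+02  2.0000e-02  1.0274e+02] F [ 0.3 -0.3  0.9] 0.0005157951225105014 0.47290558693930507
[  -0.35809019 -188.19563349   84.62957163]
```

{"op": "drive_tool", "data": {"commands": [{"x": -4, "y": 0, "z": 6, "yaw": 0}, {"x": -7, "y": 0, "z": 12, "yaw": 0}, {"x": -10, "y": 0, "z": 18, "yaw": 0}, {"x": -12, "y": 0, "z": 24, "yaw": 0}, {"x": -14, "y": 0, "z": 30, "yaw": 0}, {"x": -15, "y": 0, "z": 35, "yaw": 0}, {"x": -16, "y": 0, "z": 40, "yaw": 0}, {"x": -16, "y": 0, "z": 44, "yaw": 0}]}}

```text
time: 15.73
eef_pos: [0.5564, -0.1357, 0.0409]
tcp_rot: [3.141, 0.0, 1.793]
force: [-0.0, -0.5, 0.9]
grip_width: 0.0005
grasp_force: 0.5
```

```bash
python3 -c "
from h import *
st();print(jp())"
```

```text
15.7333 [ 0.5564 -0.1357  0.0409] [1.7999e+02 2.0000e-02 1.0276e+02] F [-0.  -0.5  0.9] 0.0004634241827631664 0.4688487318344414
[  -0.2305141  -203.37144365   40.9421593 ]
```

{"op": "drive_tool", "data": {"commands": [{"x": 0, "y": 0, "z": 1.5, "yaw": 0}, {"x": 0, "y": 0, "z": 3, "yaw": 0}, {"x": 0, "y": 0, "z": 4.5, "yaw": 0}, {"x": 0, "y": 0, "z": 6, "yaw": 0}, {"x": 0, "y": 0, "z": 7, "yaw": 0}, {"x": 0, "y": 0, "z": 8, "yaw": 0}, {"x": 0, "y": 0, "z": 9, "yaw": 0}, {"x": 0, "y": 0, "z": 9, "yaw": 0}]}}

```text
time: 16.4
eef_pos: [0.5563, -0.1354, 0.0327]
tcp_rot: [-3.141, 0.0, 1.794]
force: [-0.0, 0.7, 3.4]
grip_width: 0.0005
grasp_force: 1.2
```

```bash
python3 -c "
from h import *
st();print(jp())"
```

```text
16.4 [ 0.5563 -0.1354  0.0327] [-1.7999e+02  1.0000e-02  1.0277e+02] F [-0.   0.7  3.4] 0.0004993726040971013 1.2112706154584885
[  -0.23537939 -203.02542776   32.74001801]
```

{"op": "drive_tool", "data": {"commands": [{"x": 0, "y": 0, "z": 0.5, "yaw": 0}, {"x": 0, "y": 0, "z": 1, "yaw": 0}, {"x": 0, "y": 0, "z": 1.5, "yaw": 0}, {"x": 0, "y": 0, "z": 2, "yaw": 0}, {"x": 0, "y": 0, "z": 2, "yaw": 0}, {"x": 0, "y": 0, "z": 2, "yaw": 0}, {"x": 0, "y": 0, "z": 2, "yaw": 0}, {"x": 0, "y": 0, "z": 2, "yaw": 0}]}}

```text
time: 17.07
eef_pos: [0.5564, -0.1354, 0.0323]
tcp_rot: [-3.141, 0.001, 1.794]
force: [-6.5, 1.8, 13.8]
grip_width: 0.0003
grasp_force: 7.1
```

On the stop: 14 N with no further travel. I'll lift off and verify.

{"op": "drive_tool", "data": {"commands": [{"x": 0, "y": 0, "z": -3, "yaw": 0}, {"x": 0, "y": 0, "z": -15, "yaw": 0}, {"x": 0, "y": 0, "z": -40, "yaw": 0}, {"x": 0, "y": 0, "z": -75, "yaw": 0}, {"x": 0, "y": 0, "z": -110, "yaw": 0}, {"x": -30, "y": 0, "z": -140, "yaw": 0}, {"x": -60, "y": 0, "z": -160, "yaw": 0}, {"x": -90, "y": 0, "z": -170, "yaw": 0}]}}

```text
time: 17.73
eef_pos: [0.5781, -0.2244, 0.2054]
tcp_rot: [3.136, 0.005, 1.795]
force: [1.0, 0.5, -0.4]
grip_width: -0.0
grasp_force: 0.0
```

{"op": "drive_tool", "data": {"commands": [{"x": -30, "y": 0, "z": 0, "yaw": 0}, {"x": -60, "y": 0, "z": 0, "yaw": 0}, {"x": -90, "y": 0, "z": 0, "yaw": 0}, {"x": -110, "y": 0, "z": 0, "yaw": 0}, {"x": -120, "y": 0, "z": 0, "yaw": 0}, {"x": -120, "y": 0, "z": 0, "yaw": 0}, {"x": -120, "y": 0, "z": 0, "yaw": 0}, {"x": -120, "y": 0, "z": 0, "yaw": 0}]}}

```text
time: 18.4
eef_pos: [0.6031, -0.3377, 0.2006]
tcp_rot: [3.141, -0.001, 1.796]
force: [0.2, 0.3, -0.3]
grip_width: 0.0007
grasp_force: 0.0
```

```bash
python3 - <<'E'
from h import *
st()
cx,cy,g=np.load('jig.npy')
for n in('scene','top'):
  c=cam(n);
  if n=='top':save(c,'end.png',(170,110,400,270),3.4)
  P=cloud(c).reshape(-1,3);d=P[:,:2]-[cx,cy];x=1000*(d[:,0]*np.cos(g)+d[:,1]*np.sin(g));y=1000*(-d[:,0]*np.sin(g)+d[:,1]*np.cos(g));z=P[:,2]*1000
  for yy in(55,40,20,0,-20,-40):
    m=(abs(x)<32)&(abs(y-yy)<6)&(z<80);print(yy,np.median(z[m]).round(1) if m.any() else 0,end=' | ')
  for yy in(-175,-190,-205,-220,-230):
    m=(abs(x)<6)&(abs(y-yy)<6)&(z<150);print('H',yy,np.percentile(z[m],80).round(1) if m.any() else 0,end=' | ')
  print()
E
```

```text
18.4 [ 0.6031 -0.3377  0.2006] [ 1.7997e+02 -7.0000e-02  1.0292e+02] F [ 0.2  0.3 -0.3] 0.0006993356762032343 0.0
55 43.4 | 40 44.7 | 20 44.1 | 0 43.7 | -20 44.3 | -40 46.7 | H -175 31.5 | H -190 34.3 | H -205 32.5 | H -220 32.8 | H -230 32.7 | 
55 43.8 | 40 44.1 | 20 43.6 | 0 43.4 | -20 44.2 | -40 44.8 | H -175 33.5 | H -190 33.3 | H -205 33.0 | H -220 34.3 | H -230 33.8 |
```

View pics/end.png

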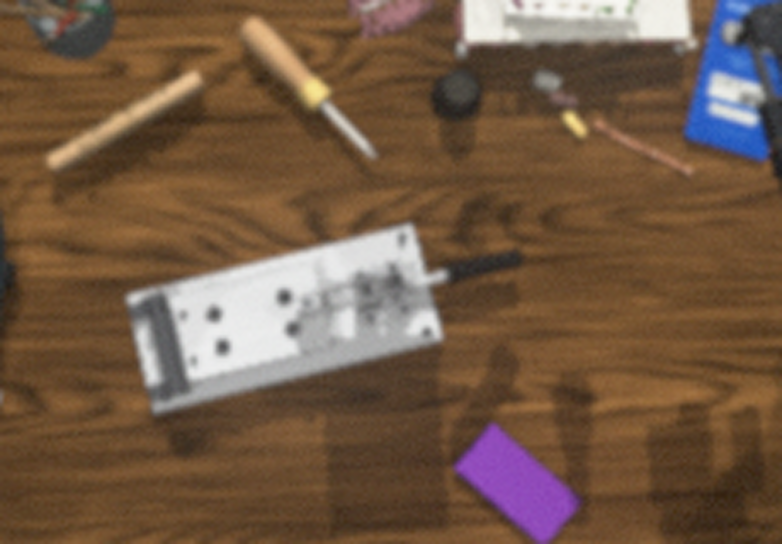

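The leaf is shut flat at crop (230,330), the handle lies level at crop (485,265) with its top at 33 mm, and the brush and burnisher have not moved. I'll hand in.

```bash
python3 -c "
from workcell import order
print(order.sign_off())"
```

```text
the job is handed in; nothing more can be done
None
```

The brass blank is seated flat in the nest, the leaf is shut on it, and the clamp handle is thrown over onto its stop; I handed the job in after about 18.5 s of robot time, and no verdict came back.

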